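# Fit the transport locking bar by feel

## Task

The repaired instrument is going back to its owner: take the red-handled locking bar from its rest and push it fully home, collar against the carriage, into the socket of the instrument's carriage, then let go and leave it there. The socket is on the carriage's hidden face inside the recess in the instrument's near side and may be anywhere along it, so feel for it by sliding the bar's tip gently across that face; press no harder than about 25 N, and do not disturb the things around.

Things in the scene. Friction and masses are not known exactly. Their poses are not given: they have to be found in the camera images.
- bar: Loose locking bar, 70 to 140 g, lying level in its rest, axis 55 mm above the bench. Origin: on the axis at the middle of its red square handle (80 long, 20 x 20 mm section); +x runs along the bar to the tip, z up. A steel shank, 10 mm in diameter, runs from x = 40 to the tip at x = 130 mm. Grip the handle from above at its middle, across its flat sides.
- bar_tip (a point): Tip of the bar: on its axis, 130 mm ahead of the middle of the handle. The last 6 mm taper from 10 to 5 mm in diameter.
- bar_collar (a point): Front face of the bar's steel collar (20 mm in diameter, 6 mm thick): on the axis, 90 mm ahead of the middle of the handle, 40 mm behind the tip.
- rest: Fixed rest, left or right on the bench, that the bar lies in along its +x: a base plate 160 x 70 x 8 mm, two grey notched uprights, 10 mm thick, at x = -34 mm (under the handle's rear) and +62 mm (under the shank). Their cheeks reach 53 and 58 mm above the bench: lift the bar 15 mm or more straight up to clear them. Origin: on the bench under the handle's middle (within 3 mm).
- instrument: Fixed white instrument, 180 deep (x) x 225 wide (y) x 100 mm high, display on top. Origin: centre of its underside, on the bench; +x points away from the robot, z up. Its near side, x = -90 mm, has a recess 25 mm deep, 96 mm wide (y = -48 to 48 mm; two yellow marks on the cover show its sides), 30 to 75 mm above the bench. The overhanging cover hides its back wall.
- lip_mid (a point): Middle of the top near edge of the instrument's cover, over the recess: x = -90, y = 0 mm in the instrument's frame, 100 mm above the bench. The cover is 25 mm thick here.
- face_mid (a point): Middle of the recess's back wall (x = -65, y = 0 mm in the instrument's frame, 55 mm above the bench): the plain, flat, upright black face of the carriage, which is braked and stays put. Its one socket, a hole 13 mm wide, 12 high, 60 deep along x, is centred 55 mm above the bench at an unknown y from -28 to 28 mm. Bar home: collar on the face, tip 40 mm in; let go, it droops up to 0.1 rad.
- parts_bin: Bystander: loose red open parts bin 110 x 90 x 45 mm, on the side opposite to the rest. Origin: centre of its underside.
- glue_bottle: Bystander: loose white bottle with a blue cap, 36 mm in diameter, 100 mm high, standing beside the instrument. Origin: centre of its underside.
- blue_case: Bystander: loose blue case 90 x 50 x 30 mm beside the instrument. Origin: centre of its underside.
Mind the look-alikes: they are no part of the job. Of the things like the rest, leave any that is purple; of the rest the larger one is meant. There is more than one size of the bar; the one meant has the size given above.

How it is judged:
On the way, in this order (a step that is already met when the one before it is completed fails the run):
1. the bar is lifted clear of its rest (height (world z) of bar above 0.066 m and contact force between bar and rest below 0.05 N), for 0.1 s.
2. the bar's tip is at least 10 mm inside the socket (x of bar_tip in the frame of instrument above -0.055 m and y of bar_tip in the frame of instrument between -0.04 and 0.04 m and z of bar_tip in the frame of instrument between 0.035 and 0.075 m), for 0.1 s.
At the end, for the whole second after the job is handed in: The bar rests in the carriage's socket, its collar within 4 mm of the carriage's face, within 0.17 rad of square to it, at rest and let go (x of bar_collar in the frame of instrument above -0.069 m and y of bar_tip in the frame of instrument between -0.04 and 0.04 m and z of bar_tip in the frame of instrument between 0.035 and 0.075 m and angle between the x axis of bar and the x axis of instrument, either way round below 0.17 rad and linear speed of bar below 0.02 m/s and angular speed of bar below 0.2 rad/s); the robot touches nothing.
It fails at once if the held bar is pressed against the instrument (carriage included) with more than 30 N (contact force between bar and instrument above 30 N and contact force between the fingers and bar above 5 N).
It fails at once if a bystander (bin, bottle, case) is moved by more than 20 mm (distance of any of parts_bin, glue_bottle, blue_case from where it was at the start of the episode above 0.02 m).
It also fails if it takes over 72 s, if anything falls off the work surface, if the arm or the gripper's body presses on something with over 40 N, if the wrist force passes 120 N, or if a joint passes its speed limit or range.

## Robot

A 7-joint arm with a two-finger parallel gripper is mounted at the origin on the work surface. World frame = base frame: x ahead of the robot, y to its left, z up, the work surface at z = 0. Lengths are in m, angles in rad, forces in N, time in s.
With the tool pointing down it reaches from about 0.425 to 0.875 m from the base axis. Payload 4.7 kg.
Tool frame: the origin (TCP) lies where the fingers leave the gripper's body, on its centre line; the fingertips stand 70 mm ahead of it and the grasp point (between the pads) lies 51 mm ahead of it; z points along the fingers, y is the line along which they close (so a half turn about z gives the same grasp; the last joint's range is limited). The gripper opens to 87 mm and grips with 3 to 60 N. Pads are 19 mm wide; open, the fingers measure 117 mm over their backs; the gripper's body (75 mm by 190 mm) begins 51 mm behind the grasp point.
Start: joints at [-1.249, 0.321, -0.07, 1.45, 0.023, 1.371, -0.057], TCP at [0.197, 0.619, 0.292] pointing down, gripper open.
Joint ranges: [-2.86, 2.86], [-0.3, 2.09], [-1.38, 1.24], [0.06, 2.45], [-1.56, 4.7], [0.09, 2.05], [-2.69, 2.69]. Speed limits (rad/s): [2.57, 2.57, 3.14, 3.14, 3.14, 3.14, 3.14].

## Interface

Orientations are given as a rotation vector (axis times angle).
In Python, from bench import ctrl gives the robot as it stands.
- The arm moves only by the tool play_rows, never from a script. Its argument "increments" is a list that holds one entry, the list of rows, each a list of 7 numbers: the shift along the tool's x, y, z as a fraction of full scale, then the turn, a rotation vector about the tool's x, y, z as a fraction of full scale, then the gripper command: -1 is shut, 1 is fully open, values between are in proportion. A call has 1 to 8 rows; each row is the pose to reach, as a shift and turn from the pose commanded when the call began, along the tool's axes at that moment; what a row does not reach only later rows make up. Full scale, the value 1, is 0.1 m for a shift and 90 degrees for a turn. A row lasts 1/10 s, in which the tool goes at most 50 mm and 8.59 degrees, less where a joint would pass 70% of its speed; a pose out of reach is approached as far as the arm can. A call with a number of a shift or a turn outside -1 to 1 is refused whole. A call with a gripper value outside its range is refused whole. The fingers move at their own pace and stop on an object; "squeeze" is the grip in N (left out, the last holds). Time passes only in rows, so rows that repeat a pose let the fingers close. It gives the time, the measured TCP pose, the force, the opening and the grip force at its end, in the units of the state.
- ctrl.get_state(): the state, without advancing time (a new reading comes with each control period).
- ctrl.get_image(name): name is "side" or "top"; returns the picture (480x640x3 uint8, red, green, blue); there is no depth.
- ctrl.get_calibration(name): a dict with "vertical_fov" (degrees; the focal length in pixels is half the picture's height over the tangent of half this angle, whatever the lens; pixels are square), "cx", "cy" (the principal point, pixels), "R" (3x3) and "t" (3): a world point X has camera coordinates R X + t. Camera axes: x right, y down, z forward; pixel columns grow to the right and rows downward; lengths in m; the calibration is good to about 2 mm. A picture is of the moment at which its call begins. get_calibration takes no time and is no camera call.
- ctrl.close_job(): hands the job in; it is judged then, once.
The state is a dict: "time": time; "joint_positions": joint angles; "qd": joint speeds; "joint_torque": joint torques, N m; "position": TCP position; "tool_rot": TCP orientation; "ft_force": force on the tool from outside, world axes, zero at the start; "torque": the same for the moment, N m; "grip_width": opening from 0.0 (shut) to 1.0 (fully open); "grip_force": force on a finger pad.
Only numpy, scipy, OpenCV 4.12 (cv2) and the standard library are available. Lean on these libraries where they do the work, as an engineer would, in place of code of your own. Each camera call takes 0.05 s, during which the arm holds its last target. There are 200 camera calls.

## Working session

There is one attempt and no reset: what is moved stays moved. The work goes in short steps, Python scripts to look and compute and a tool call to move; the robot and the scene stay as the last step left them, time stands still between calls to the robot, and variables do not carry over. Pictures are saved under pics/ and viewed, at most 10 in all, crops included, and the job is handed in when it is done.

Besides the shell and the picture viewer there is one more tool, called after ">>>" as a command line: name --argument value ..., lists and objects as JSON in quotes. play_rows: Moves the arm, as the interface text tells. Shift numbers are shares of 0.1 m and turn numbers shares of 90 degrees, none past 1 either way. Its arguments: {"type":"object","properties":{"increments":{"type":"array"},"squeeze":{"type":"number"}},"required":["increments"]}

```bash
mkdir -p pics; ls
python3 - <<'E'
from bench import ctrl
import cv2
for n in("side","top"):
    cv2.imwrite(f"pics/{n}0.png",ctrl.get_image(n)[:,:,::-1])
    print(ctrl.get_calibration(n))
print(ctrl.get_state())
E
```

```text
pics
{'vertical_fov': 57.44031148052937, 'cx': 318.16086648721387, 'cy': 242.6530355575272, 'R': array([[ 0.69801937, -0.71593649,  0.01427941],
       [-0.41634612, -0.42198926, -0.80534525],
       [ 0.58260181,  0.5562014 , -0.59263406]]), 't': array([-0.3743602 ,  0.22714379,  0.75957532])}
{'vertical_fov': 46.493024431143425, 'cx': 313.2433897157209, 'cy': 248.11783689390563, 'R': array([[ 0.02186856, -0.99955008,  0.02052825],
       [-0.99397051, -0.02394403, -0.10700144],
       [ 0.10744483, -0.0180645 , -0.99404692]]), 't': array([-0.08361521,  0.49727188,  1.20407267])}
{'time': 0.1, 'joint_positions': array([-1.24889725,  0.32175139, -0.07006181,  1.45154487,  0.02259952,
        1.37076034, -0.05690303]), 'qd': array([-6.70872801e-04, -1.43628679e-03,  2.31806897e-03, -1.47133141e-03,
        1.24643169e-03,  9.14833250e-05,  1.72387092e-04]), 'joint_torque': array([ 8.97156474e-05, -4.92569625e+01, -4.05466827e-01, -3.13399315e+01,
       -6.41133101e-02,  3.93633870e-02,  7.18418596e-05]), 'position': array([0.1968683 , 0.61909107, 0.29127303]), 'tool_rot': array([-4.81554217e-01, -3.10430263e+00,  2.62301304e-03]), 'ft_force': array([-0.09190108,  0.77675588, -0.43854962]), 'torque': array([0.00087444, 0.02640499, 0.01810333]), 'grip_force': 0.0, 'grip_width': 1.0027194389861838}
```

View pics/top0.png

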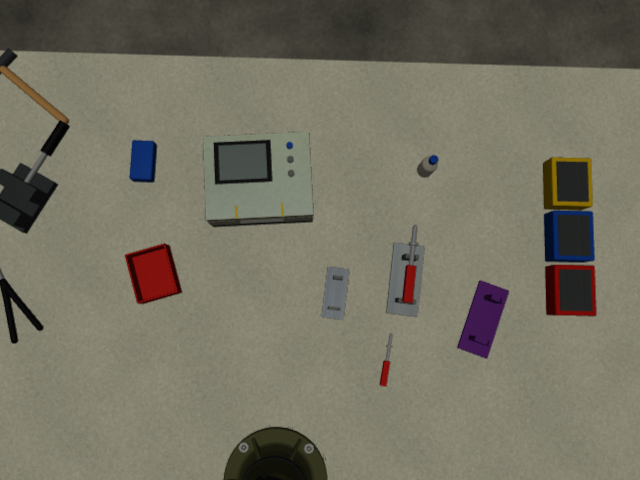

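View pics/side0.png

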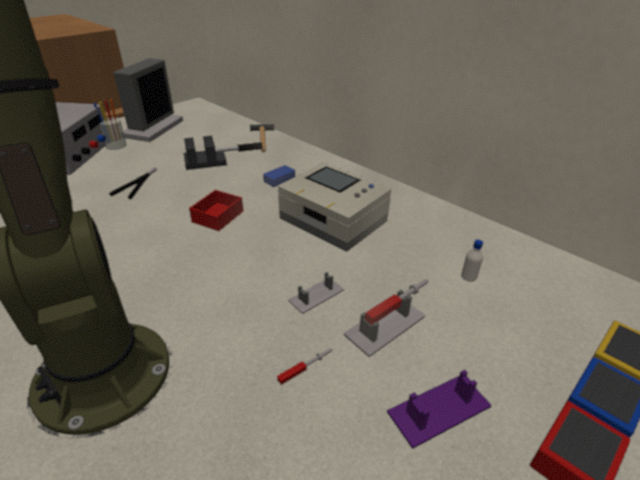

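The top view shows the bar in the grey rest, with the handle at about (409,285) and the tip at (415,227). The instrument is at about (259,178), its yellow marks at (237,212) and (282,208). The side view shows the same layout and the recess opening at about (315,214). I'll measure these next.

```bash
cat > h.py <<'E'
import numpy as np, cv2
from bench import ctrl
def cal(n):
    c=ctrl.get_calibration(n); f=240/np.tan(np.radians(c["vertical_fov"])/2)
    return f,c["cx"],c["cy"],np.array(c["R"]),np.array(c["t"])
def ray(n,uv,z):
    f,cx,cy,R,t=cal(n); o=-R.T@t; d=R.T@np.array([(uv[0]-cx)/f,(uv[1]-cy)/f,1])
    return o+d*(z-o[2])/d[2]
def proj(n,X):
    f,cx,cy,R,t=cal(n); p=R@np.array(X)+t
    return np.array([f*p[0]/p[2]+cx,f*p[1]/p[2]+cy])
def blobs(im,lo,hi,roi,amin=3):
    hsv=cv2.cvtColor(im,cv2.COLOR_RGB2HSV); m=cv2.inRange(hsv,lo,hi); k=np.zeros_like(m); x0,y0,x1,y1=roi; k[y0:y1,x0:x1]=m[y0:y1,x0:x1]
    cs,_=cv2.findContours(k,cv2.RETR_EXTERNAL,cv2.CHAIN_APPROX_NONE)
    return k,[c for c in cs if cv2.contourArea(c)>=amin]
E
python3 - <<'E'
from h import *
im=ctrl.get_image("top")
k,b=blobs(im,(0,150,60),(8,255,255),(380,230,440,310),30)
for c in b: print("red",cv2.minAreaRect(c), np.mean(np.argwhere(k>0)[:,::-1],0))
pts=[]
k,b=blobs(im,(18,110,90),(32,255,255),(200,190,320,230),2)
for c in b:
    r=cv2.boundingRect(c); print("yel",r,cv2.minAreaRect(c)[:3])
crop=im[120:235,195:325]; a=cv2.resize(crop,None,fx=4,fy=4,interpolation=cv2.INTER_CUBIC)
crop=im[215:325,370:450]; b=cv2.resize(crop,(320,440),interpolation=cv2.INTER_CUBIC)
o=np.zeros((460,800+50,3),np.uint8)[:, :800]; a=cv2.resize(a,(468,414)) ;o[:414,:468]=a; o[:440,475:795]=b
cv2.imwrite("pics/z1.png",o[:,:,::-1])
E
```

```text
red ((409.0629577636719, 283.5582275390625), (9.432422637939453, 37.1122932434082), 5.90614128112793) [409.04558405 283.58119658]
yel (235, 205, 3, 14) ((236.0, 211.5), (2.0, 13.0), 0.0)
yel (281, 203, 3, 14) ((281.9385070800781, 209.50772094726562), (13.147682189941406, 1.7364861965179443), 82.87498474121094)
```

View pics/z1.png

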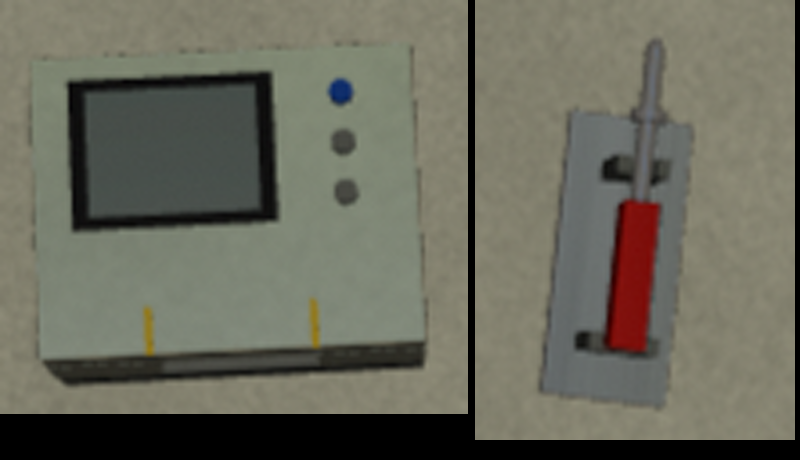

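Run:
```python
from h import *
im=ctrl.get_image("top")
# instrument cover corners
P=[ray("top",(195+(x+.5)/3.6-.5,120+(y+.5)/3.6-.5),.1)[:2] for x,y in[(32,60),(411,45),(424,343),(40,358)]]
TL,TR,BR,BL=P; print(P, [np.linalg.norm(P[i]-P[(i+1)%4]) for i in range(4)])
ey=(TL+BL-TR-BR); ex=(TL+TR-BL-BR)
y1=np.arctan2(-ey[0],ey[1]); y2=np.arctan2(ex[1],ex[0]); print("yaw",y1,y2)
print("center",sum(P)/4, "lip",(BL+BR)/2)
m=[ray("top",(195+x/3.6,120+y/3.6),.1)[:2] for x,y in[(150,354),(317,347)]]; print("marks lip",m,sum(m)/2)
# bar
k,b=blobs(im,(0,150,60),(8,255,255),(380,230,440,310),30)
c=cv2.minAreaRect(b[0]); q=cv2.boxPoints(c); q=q[np.argsort(q[:,1])]
f_,r_=(q[0]+q[1])/2,(q[2]+q[3])/2
F,Rr=ray("top",f_,.062),ray("top",r_,.062); tip=ray("top",(370+180/4,215+40/4),.055); print("handle",F,Rr,(F+Rr)/2,"len",np.linalg.norm(F-Rr),"tip",tip)
print("yaw red",np.arctan2(*(F-Rr)[1::-1]),"yaw tip",np.arctan2(*(tip-(F+Rr)/2)[1::-1]), np.linalg.norm(tip-(F+Rr)/2))
# side-check: mid of handle
s=ctrl.get_image("side"); k,b=blobs(s,(0,150,60),(8,255,255),(350,280,420,335),30)
for c in b: print("side red",cv2.minAreaRect(c),"pred",proj("side",[*((F+Rr)/2)[:2],.055]))
from scipy.spatial.transform import Rotation as R
st=ctrl.get_state(); print(R.from_rotvec(st["tool_rot"]).as_matrix().round(3),st["position"])
```

```text
[array([0.72297723, 0.16591599]), array([ 0.73835464, -0.05602827]), array([ 0.56087051, -0.06760181]), array([0.54649887, 0.15375452])] [np.float64(0.22247632898317551), np.float64(0.17786108292421307), np.float64(0.22182238731453316), np.float64(0.17689689908907136)]
yaw 0.06700760722707122 0.06695492552438632
center [0.64217531 0.04901011] lip [0.55368469 0.04307636]
marks lip [array([0.54968782, 0.08977748]), array([ 0.55621495, -0.00647953])] [0.55295139 0.04164898]
handle [ 0.46378827 -0.28173221  0.062     ] [ 0.38484216 -0.27382145  0.062     ] [ 0.42431522 -0.27777683  0.062     ] len 0.07934146423329427 tip [ 0.55192858 -0.29164566  0.055     ]
yaw red -0.09987114377357957 yaw tip -0.10825364354803088 0.12855548844088052
side red ((384.5088195800781, 308.0852966308594), (12.194743156433105, 35.89396286010742), 57.528804779052734) pred [383.07201719 308.59584701]
[[-0.953  0.303 -0.   ]
 [ 0.303  0.953 -0.001]
 [-0.    -0.001 -1.   ]] [0.19690083 0.61927862 0.29173476]
```

>>> play_rows --increments '[[[-0.31,-0.14,0,0,0,0,1],[-0.62,-0.28,0,0,0,0,1],[-0.925,-0.41,0,0,0,0,1]]]'

```text
time: 0.55
position: [0.2734, 0.5515, 0.2921]
tool_rot: [0.48, 3.104, -0.0]
ft_force: [1.0, 0.1, -0.1]
grip_width: 0.997
grip_force: 0.0
```

>>> play_rows --increments '[[[-0.31,-0.14,0,0,0,0,1],[-0.62,-0.28,0,0,0,0,1],[-0.925,-0.41,0,0,0,0,1]]]'

```text
time: 0.85
position: [0.3494, 0.4841, 0.2923]
tool_rot: [0.482, 3.104, 0.0]
ft_force: [-0.1, 0.2, -0.8]
grip_width: 1.0
grip_force: 0.0
```

>>> play_rows --increments '[[[-0.31,-0.14,0,0,0,0,1],[-0.62,-0.28,0,0,0,0,1],[-0.925,-0.41,0,0,0,0,1]]]'

```text
time: 1.15
position: [0.4251, 0.4169, 0.2923]
tool_rot: [0.482, 3.104, 0.0]
ft_force: [0.3, 0.5, 0.7]
grip_width: 1.002
grip_force: 0.0
```

>>> play_rows --increments '[[[-0.31,-0.14,0,0,0,0,1],[-0.62,-0.28,0,0,0,0,1],[-0.925,-0.41,0,0,0,0,1],[-0.925,-0.41,0,0,0,0,1]]]'

```text
time: 1.55
position: [0.5043, 0.3455, 0.2922]
tool_rot: [0.495, 3.099, -0.004]
ft_force: [-0.2, 0.8, -0.0]
grip_width: 1.003
grip_force: 0.0
```

>>> play_rows --increments '[[[-0.06,-0.3,0,0,0,0,1],[-0.12,-0.59,0,0,0,0,1],[-0.19,-0.884,0,0,0,0,1]]]'

```text
time: 1.85
position: [0.4905, 0.2607, 0.2921]
tool_rot: [-0.48, -3.104, -0.0]
ft_force: [0.8, 0.0, 0.6]
grip_width: 1.003
grip_force: 0.0
```

>>> play_rows --increments '[[[-0.06,-0.3,0,0,0,0,1],[-0.12,-0.59,0,0,0,0,1],[-0.19,-0.884,0,0,0,0,1]]]'

```text
time: 2.15
position: [0.4819, 0.1705, 0.2923]
tool_rot: [-0.48, -3.105, -0.001]
ft_force: [0.5, 0.3, -0.4]
grip_width: 0.999
grip_force: 0.0
```

>>> play_rows --increments '[[[-0.06,-0.3,0,0,0,0,1],[-0.12,-0.59,0,0,0,0,1],[-0.19,-0.884,0,0,0,0,1]]]'

```text
time: 2.45
position: [0.4733, 0.0805, 0.2923]
tool_rot: [0.48, 3.105, 0.001]
ft_force: [1.1, -0.1, 0.5]
grip_width: 1.003
grip_force: 0.0
```

>>> play_rows --increments '[[[-0.06,-0.3,0,0,0,0,1],[-0.12,-0.59,0,0,0,0,1],[-0.19,-0.884,0,0,0,0,1]]]'

```text
time: 2.75
position: [0.4647, -0.0095, 0.2924]
tool_rot: [0.48, 3.104, 0.001]
ft_force: [1.0, -0.2, 0.7]
grip_width: 1.002
grip_force: 0.0
```

>>> play_rows --increments '[[[-0.06,-0.3,0,0,0,0,1],[-0.12,-0.59,0,0,0,0,1],[-0.19,-0.884,0,0,0,0,1]]]'

```text
time: 3.05
position: [0.4562, -0.0995, 0.2924]
tool_rot: [0.48, 3.104, 0.001]
ft_force: [0.1, -0.2, 0.5]
grip_width: 0.999
grip_force: 0.0
```

>>> play_rows --increments '[[[-0.06,-0.3,0,0,0,0,1],[-0.12,-0.59,0,0,0,0,1],[-0.19,-0.884,0,0,0,0,1],[-0.19,-0.884,0,0,0,0,1],[-0.19,-0.884,0,0,0,0,1]]]'

```text
time: 3.55
position: [0.4478, -0.1887, 0.2923]
tool_rot: [0.483, 3.104, 0.001]
ft_force: [0.8, 0.7, -0.1]
grip_width: 1.004
grip_force: 0.0
```

```bash
cat > d.py <<'E'
# tool-frame command to reach TCP target (x,y,z), tool y-axis heading (rad), tool pointing down
import sys
from h import *
from scipy.spatial.transform import Rotation as R
x,y,z,h=map(float,sys.argv[1:5]); st=ctrl.get_state(); M=R.from_rotvec(st["tool_rot"])
Y=[np.cos(h),np.sin(h),0]; Z=[0,0,-1]; T=R.from_matrix(np.c_[np.cross(Y,Z),Y,Z])
print("shift",(M.inv().apply(np.array([x,y,z])-st["position"])/.1).round(4),"turn",((M.inv()*T).as_rotvec()/(np.pi/2)).round(4))
print(st["position"],st["joint_positions"].round(3),st["ft_force"].round(2))
E
python3 d.py 0.4365 -0.279 0.2 1.467
```

```text
shift [-0.1669 -0.8955  0.9217] turn [ 0.0006  0.     -0.1305]
[ 0.44779538 -0.18869385  0.29225122] [-0.328 -0.061  0.654  1.865  0.037  1.325  1.578] [ 0.83  0.68 -0.09]
```

>>> play_rows --increments '[[[-0.04,-0.22,0.23,0,0,-0.03,1],[-0.08,-0.45,0.46,0,0,-0.065,1],[-0.125,-0.67,0.69,0,0,-0.1,1],[-0.167,-0.895,0.92,0,0,-0.13,1],[-0.167,-0.895,0.92,0,0,-0.13,1],[-0.167,-0.895,0.92,0,0,-0.13,1]]]'

```text
time: 4.15
position: [0.437, -0.2778, 0.1998]
tool_rot: [-0.162, -3.136, -0.002]
ft_force: [0.2, 0.9, 0.6]
grip_width: 1.001
grip_force: 0.0
```

```bash
python3 d.py 0.4365 -0.279 0.106 1.467
python3 - <<'E'
from h import *
t=ctrl.get_image("top")[200:340,330:490]; s=ctrl.get_image("side")[190:330,320:480]
cv2.imwrite("pics/z2.png",cv2.resize(np.hstack([t,s]),(800,350),interpolation=cv2.INTER_CUBIC)[:,:,::-1])
E
```

```text
shift [ 0.003  -0.0136  0.9385] turn [ 0.0006 -0.0008  0.0004]
[ 0.43704443 -0.27778043  0.1998459 ] [-0.205  0.126  0.775  1.916 -0.098  1.139  2.075] [0.21 0.87 0.61]
```

View pics/z2.png

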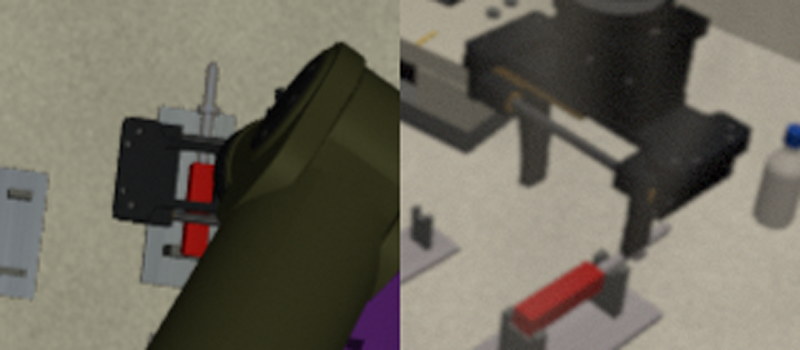

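The gripper straddles the handle square-on, with the red handle between the fingers. I'll descend and grip.

>>> play_rows --increments '[[[0,-0.01,0.25,0,0,0,1],[0,-0.01,0.5,0,0,0,1],[0,-0.01,0.75,0,0,0,1],[0,-0.01,0.94,0,0,0,1],[0,-0.01,0.94,0,0,0,1],[0,-0.01,0.94,0,0,0,0]]]' --squeeze 25

```text
time: 4.85
position: [0.4376, -0.2796, 0.1072]
tool_rot: [0.16, 3.136, 0.0]
ft_force: [0.8, 0.0, 0.9]
grip_width: 0.967
grip_force: 0.0
```

>>> play_rows --increments '[[[0,0,0,0,0,0,-1],[0,0,0,0,0,0,-1],[0,0,0,0,0,0,-1],[0,0,0,0,0,0,-1],[0,0,0,0,0,0,-1],[0,0,0,0,0,0,-1],[0,0,0,0,0,0,-1],[0,0,0,0,0,0,-1]]]' --squeeze 25

```text
time: 5.65
position: [0.4365, -0.2802, 0.1062]
tool_rot: [-0.163, -3.137, -0.0]
ft_force: [-0.7, 1.2, -0.6]
grip_width: 0.266
grip_force: 0.1
```

>>> play_rows --increments '[[[0,0,0,0,0,0,-1],[0,0,0,0,0,0,-1],[0,0,0,0,0,0,-1],[0,0,0,0,0,0,-1]]]' --squeeze 30

```text
time: 6.05
position: [0.4365, -0.2802, 0.1062]
tool_rot: [-0.163, -3.137, -0.0]
ft_force: [0.0, -0.2, 0.2]
grip_width: 0.231
grip_force: 30.0
```

>>> play_rows --increments '[[[0,0,-0.1,0,0,0,-1],[0,0,-0.2,0,0,0,-1],[0,0,-0.3,0,0,0,-1],[0,0,-0.4,0,0,0,-1],[0,0,-0.5,0,0,0,-1],[0,0,-0.6,0,0,0,-1],[0,0,-0.6,0,0,0,-1],[0,0,-0.6,0,0,0,-1]]]'

```text
time: 6.85
position: [0.4366, -0.2802, 0.1664]
tool_rot: [0.162, 3.137, 0.0]
ft_force: [-0.7, 0.7, -0.7]
grip_width: 0.226
grip_force: 30.0
```

```bash
python3 - <<'E'
from h import *
t=ctrl.get_image("top")[200:340,330:490]; s=ctrl.get_image("side")[190:330,320:480]
cv2.imwrite("pics/z3.png",cv2.resize(np.hstack([t,s]),(800,350),interpolation=cv2.INTER_CUBIC)[:,:,::-1])
E
python3 d.py 0.43 0.03 0.106 1.6378
```

```text
shift [0.3822 3.077  0.5993] turn [ 0.0002 -0.0005 -0.1085]
[ 0.43627576 -0.28002825  0.16579715] [-0.19   0.176  0.777  1.95  -0.14   1.07   2.114] [ 0.76  1.12 -0.2 ]
```

View pics/z3.png

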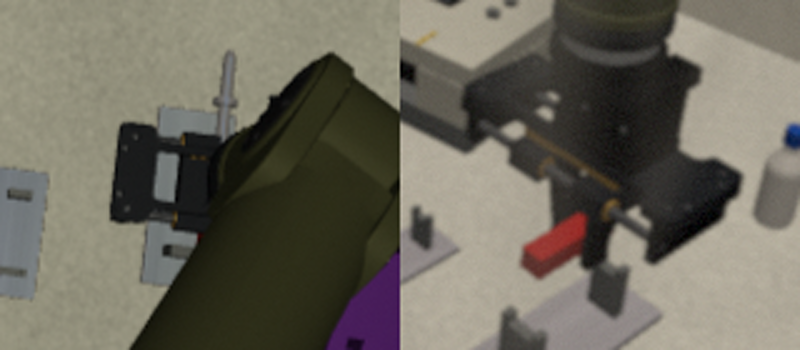

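The bar is held clear of the rest, tip at about (230,52) in the left crop. I'll swing over to the front of the instrument at this height.

>>> play_rows --increments '[[[0.03,0.2,0,0,0,0,-1],[0.06,0.45,0,0,0,0,-1],[0.09,0.7,0,0,0,0,-1],[0.12,0.94,0,0,0,0,-1]]]'

```text
time: 7.35
position: [0.4338, -0.1845, 0.1656]
tool_rot: [-0.163, -3.136, -0.0]
ft_force: [-0.0, 0.5, -1.8]
grip_width: 0.229
grip_force: 30.0
```

>>> play_rows --increments '[[[0.03,0.24,0,0,0,0,-1],[0.06,0.47,0,0,0,0,-1],[0.09,0.7,0,0,0,0,-1],[0.12,0.94,0,0,0,0,-1]]]'

```text
time: 7.75
position: [0.4316, -0.0899, 0.1658]
tool_rot: [-0.163, -3.136, 0.0]
ft_force: [1.2, 0.1, -1.0]
grip_width: 0.229
grip_force: 30.0
```

>>> play_rows --increments '[[[0.03,0.24,0,0,0,-0.03,-1],[0.06,0.47,0,0,0,-0.06,-1],[0.09,0.7,0,0,0,-0.09,-1],[0.12,0.94,0,0,0,-0.1085,-1],[0.12,0.94,0,0,0,-0.1085,-1],[0.12,0.94,0,0,0,-0.1085,-1]]]'

```text
time: 8.35
position: [0.4299, 0.0047, 0.1662]
tool_rot: [0.108, -3.14, 0.001]
ft_force: [0.1, -0.2, -0.3]
grip_width: 0.225
grip_force: 30.0
```

```bash
python3 - <<'E'
from h import *
t=ctrl.get_image("top")[180:320,220:380]; s=ctrl.get_image("side")[170:310,220:380]
cv2.imwrite("pics/z4.png",cv2.resize(np.hstack([t,s]),(800,350),interpolation=cv2.INTER_CUBIC)[:,:,::-1])
p=ctrl.get_state()["position"]; tip=p+[.118*np.cos(.067),.118*np.sin(.067),-.051]
print(p,tip,proj("top",tip),proj("side",tip))
E
python3 d.py 0.4293 0.0043 0.106 1.6378
```

```text
[0.42992924 0.00350485 0.16620049] [0.54766449 0.01140493 0.11520049] [273.98787599 219.07276241] [318.76398925 200.23499689]
shift [0.0057 0.0086 0.602 ] turn [-0.0002 -0.0001 -0.0004]
[0.42992924 0.00350485 0.16620049] [-0.563 -0.063  0.483  2.137  0.034  1.06   1.54 ] [-0.56 -0.5  -2.09]
```

View pics/z4.png

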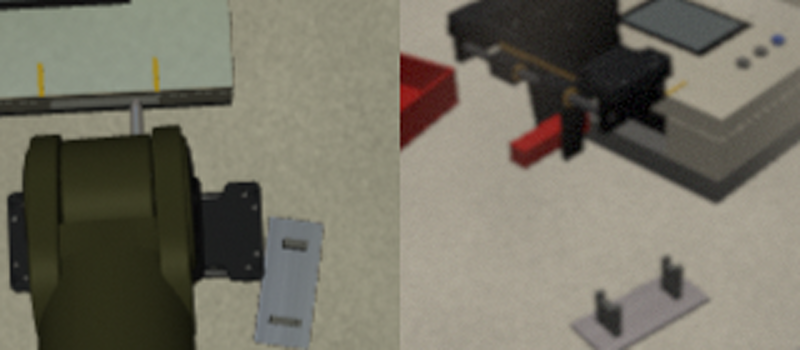

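The tip is at about (275,220) in the top image, within 1 px of the prediction, and about 8 mm ahead of the cover edge. I'll descend to socket height.

>>> play_rows --increments '[[[0.01,0.005,0.1,0,0,0,-1],[0.02,0.005,0.22,0,0,0,-1],[0.02,0.005,0.34,0,0,0,-1],[0.02,0.005,0.46,0,0,0,-1],[0.02,0.005,0.56,0,0,0,-1],[0.02,0.005,0.602,0,0,0,-1],[0.02,0.005,0.602,0,0,0,-1],[0.02,0.005,0.602,0,0,0,-1]]]'

```text
time: 9.25
position: [0.4281, 0.0043, 0.1062]
tool_rot: [-0.105, 3.139, -0.0]
ft_force: [0.5, -1.4, -0.4]
grip_width: 0.224
grip_force: 30.0
```

```bash
python3 - <<'E'
from h import *
t=ctrl.get_image("top")[180:320,220:380]; s=ctrl.get_image("side")[170:310,220:380]
cv2.imwrite("pics/z5.png",cv2.resize(np.hstack([t,s]),(800,350),interpolation=cv2.INTER_CUBIC)[:,:,::-1])
p=ctrl.get_state()["position"]
for d in(.118,.078,-.052):
    q=p+[d*np.cos(.067),d*np.sin(.067),-.051]; print(q,proj("top",q),proj("side",q))
E
python3 d.py 0.4293 0.0043 0.106 1.6378
```

```text
[0.54607565 0.01228498 0.05554151] [274.92015329 224.17020553] [317.66482485 221.7753548 ]
[0.5061654  0.00960698 0.05554151] [275.62288277 242.53821646] [306.58828956 228.84180637]
[0.37645707 0.0009035  0.05554151] [277.9413566  303.13870896] [266.59024881 254.35919159]
shift [-0.0095 -0.0015  0.0054] turn [ 0.0002  0.0007 -0.    ]
[0.4283404  0.00438489 0.10654151] [-0.557  0.03   0.495  2.197 -0.018  0.917  1.587] [-1.02 -0.18 -1.37]
```

View pics/z5.png

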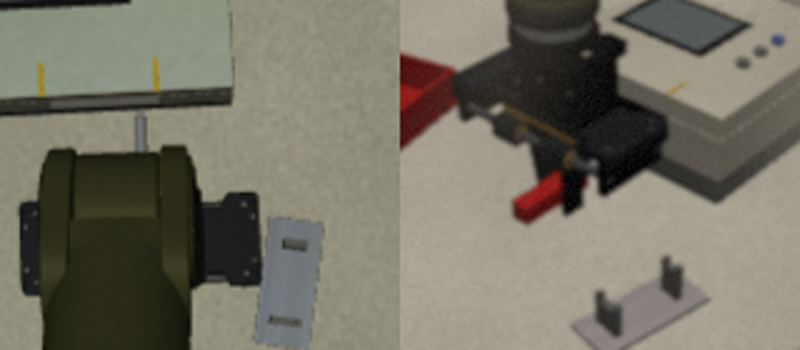

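The tip is in front of the recess, left of its right-hand mark, and the handle is level. Tip at about (276,226). I'll move in and then feel for the face.

>>> play_rows --increments '[[[-0.06,0,0,0,0,0,-1],[-0.12,0,0,0,0,0,-1],[-0.18,0,0,0,0,0,-1],[-0.24,0,0,0,0,0,-1],[-0.27,0,0,0,0,0,-1],[-0.27,0,0,0,0,0,-1],[-0.27,0,0,0,0,0,-1]]]'

```text
time: 10.05
position: [0.4546, 0.0061, 0.1059]
tool_rot: [0.105, -3.139, 0.0]
ft_force: [-1.1, -0.6, -1.5]
grip_width: 0.229
grip_force: 30.0
```

>>> play_rows --increments '[[[-0.01,0,0,0,0,0,-1],[-0.02,0,0,0,0,0,-1],[-0.03,0,0,0,0,0,-1],[-0.03,0,0,0,0,0,-1]]]'

```text
time: 10.45
position: [0.458, 0.0064, 0.1062]
tool_rot: [-0.105, 3.139, 0.0]
ft_force: [-0.1, -0.4, -0.7]
grip_width: 0.226
grip_force: 30.0
```

>>> play_rows --increments '[[[-0.01,0,0,0,0,0,-1],[-0.02,0,0,0,0,0,-1],[-0.02,0,0,0,0,0,-1],[-0.02,0,0,0,0,0,-1]]]'

```text
time: 10.85
position: [0.4598, 0.0064, 0.106]
tool_rot: [-0.105, 3.14, -0.0]
ft_force: [0.3, 0.8, -0.5]
grip_width: 0.227
grip_force: 30.0
```

>>> play_rows --increments '[[[-0.01,0,0,0,0,0,-1],[-0.015,0,0,0,0,0,-1],[-0.015,0,0,0,0,0,-1]]]'

```text
time: 11.15
position: [0.4614, 0.0065, 0.1061]
tool_rot: [-0.105, 3.14, -0.0]
ft_force: [0.1, 0.2, -0.8]
grip_width: 0.227
grip_force: 30.0
```

>>> play_rows --increments '[[[-0.01,0,0,0,0,0,-1],[-0.01,0,0,0,0,0,-1],[-0.01,0,0,0,0,0,-1]]]'

```text
time: 11.45
position: [0.4623, 0.0066, 0.1061]
tool_rot: [-0.105, 3.14, 0.0]
ft_force: [0.4, 0.9, -1.4]
grip_width: 0.227
grip_force: 30.0
```

>>> play_rows --increments '[[[-0.01,0,0,0,0,0,-1],[-0.01,0,0,0,0,0,-1],[-0.01,0,0,0,0,0,-1]]]'

```text
time: 11.75
position: [0.4633, 0.0067, 0.1061]
tool_rot: [-0.105, 3.14, 0.0]
ft_force: [0.6, 0.3, 0.2]
grip_width: 0.225
grip_force: 30.0
```

>>> play_rows --increments '[[[-0.01,0,0,0,0,0,-1],[-0.01,0,0,0,0,0,-1],[-0.01,0,0,0,0,0,-1]]]'

```text
time: 12.05
position: [0.4638, 0.0067, 0.1058]
tool_rot: [0.105, -3.139, -0.0]
ft_force: [-2.1, -0.3, 0.5]
grip_width: 0.229
grip_force: 30.0
```

>>> play_rows --increments '[[[-0.01,0,0,0,0,0,-1],[-0.01,0,0,0,0,0,-1],[-0.01,0,0,0,0,0,-1]]]'

```text
time: 12.35
position: [0.464, 0.0067, 0.1055]
tool_rot: [0.105, -3.137, 0.0]
ft_force: [-4.5, 0.5, 0.8]
grip_width: 0.228
grip_force: 30.0
```

>>> play_rows --increments '[[[-0.015,0,0,0,0,0,-1],[-0.015,0.02,0,0,0,0,-1],[-0.015,0.04,0,0,0,0,-1],[-0.015,0.04,0,0,0,0,-1]]]'

```text
time: 12.75
position: [0.4642, 0.0092, 0.105]
tool_rot: [0.101, -3.134, 0.003]
ft_force: [-8.3, -4.2, 0.7]
grip_width: 0.226
grip_force: 30.0
```

>>> play_rows --increments '[[[0,0.02,0,0,0,0,-1],[0,0.04,0,0,0,0,-1],[0,0.04,0,0,0,0,-1]]]'

```text
time: 13.05
position: [0.4638, 0.0131, 0.1049]
tool_rot: [0.101, -3.134, 0.003]
ft_force: [-7.2, -3.6, -0.3]
grip_width: 0.225
grip_force: 30.0
```

>>> play_rows --increments '[[[0,0.02,-0.01,0,0,0,-1],[0,0.04,-0.01,0,0,0,-1],[0,0.04,-0.01,0,0,0,-1]]]'

```text
time: 13.35
position: [0.4635, 0.0172, 0.1058]
tool_rot: [0.101, -3.134, 0.003]
ft_force: [-7.0, -3.5, -1.1]
grip_width: 0.225
grip_force: 30.0
```

>>> play_rows --increments '[[[0,0.02,0,0,0,0,-1],[0,0.04,0,0,0,0,-1],[0,0.04,0,0,0,0,-1]]]'

```text
time: 13.65
position: [0.4658, 0.0225, 0.1068]
tool_rot: [-0.104, 3.139, -0.0]
ft_force: [0.6, -0.4, -0.6]
grip_width: 0.226
grip_force: 30.0
```

The tip dropped in: x advanced 2 mm and the forces vanished. I'll nudge about 1 mm further over and feel forward.

>>> play_rows --increments '[[[0,0.01,0,0,0,0,-1],[-0.01,0.01,0,0,0,0,-1],[-0.02,0.01,0,0,0,0,-1],[-0.02,0.01,0,0,0,0,-1]]]'

```text
time: 14.05
position: [0.4682, 0.0242, 0.1073]
tool_rot: [-0.105, 3.139, 0.0]
ft_force: [-0.3, 0.1, -0.8]
grip_width: 0.226
grip_force: 30.0
```

>>> play_rows --increments '[[[-0.01,0,0,0,0,0,-1],[-0.02,0,0,0,0,0,-1],[-0.02,0,0,0,0,0,-1]]]'

```text
time: 14.35
position: [0.4699, 0.0242, 0.1071]
tool_rot: [-0.105, 3.139, 0.0]
ft_force: [-0.6, 1.4, -0.5]
grip_width: 0.226
grip_force: 30.0
```

>>> play_rows --increments '[[[-0.01,0,0.01,0,0,0,-1],[-0.02,0,0.01,0,0,0,-1],[-0.03,0,0.01,0,0,0,-1],[-0.03,0,0.01,0,0,0,-1]]]'

```text
time: 14.75
position: [0.4728, 0.0244, 0.1061]
tool_rot: [-0.105, 3.14, -0.0]
ft_force: [-0.3, -0.0, -1.0]
grip_width: 0.226
grip_force: 30.0
```

>>> play_rows --increments '[[[-0.015,0,0,0,0,0,-1],[-0.03,0,0,0,0,0,-1],[-0.04,0,0,0,0,0,-1],[-0.04,0,0,0,0,0,-1]]]'

```text
time: 15.15
position: [0.4768, 0.0246, 0.1061]
tool_rot: [-0.105, 3.14, 0.0]
ft_force: [-0.0, -0.0, -0.6]
grip_width: 0.228
grip_force: 30.0
```

Free running, so I'll continue: 26.7 mm to home.

>>> play_rows --increments '[[[-0.02,0,0,0,0,0,-1],[-0.04,0,0,0,0,0,-1],[-0.06,0,0,0,0,0,-1],[-0.08,0,0,0,0,0,-1],[-0.1,0,0,0,0,0,-1],[-0.1,0,0,0,0,0,-1]]]'

```text
time: 15.75
position: [0.487, 0.0253, 0.1061]
tool_rot: [-0.105, 3.139, -0.0]
ft_force: [0.7, -0.0, 0.1]
grip_width: 0.227
grip_force: 30.0
```

>>> play_rows --increments '[[[-0.02,0,0,0,0,0,-1],[-0.04,0,0,0,0,0,-1],[-0.06,0,0,0,0,0,-1],[-0.08,0,0,0,0,0,-1],[-0.1,0,0,0,0,0,-1],[-0.1,0,0,0,0,0,-1]]]'

```text
time: 16.35
position: [0.4969, 0.026, 0.1061]
tool_rot: [-0.105, 3.14, -0.0]
ft_force: [-0.9, -0.1, -0.3]
grip_width: 0.227
grip_force: 30.0
```

>>> play_rows --increments '[[[-0.015,0,0,0,0,0,-1],[-0.03,0,0,0,0,0,-1],[-0.045,0,0,0,0,0,-1],[-0.045,0,0,0,0,0,-1]]]'

```text
time: 16.75
position: [0.5013, 0.0263, 0.1061]
tool_rot: [-0.105, 3.139, -0.0]
ft_force: [-0.6, -0.3, -0.9]
grip_width: 0.226
grip_force: 30.0
```

>>> play_rows --increments '[[[-0.01,0,0,0,0,0,-1],[-0.02,0,0,0,0,0,-1],[-0.03,0,0,0,0,0,-1],[-0.03,0,0,0,0,0,-1]]]'

```text
time: 17.15
position: [0.5026, 0.0263, 0.1055]
tool_rot: [0.105, -3.136, 0.0]
ft_force: [-5.5, -0.8, 1.9]
grip_width: 0.226
grip_force: 30.0
```

>>> play_rows --increments '[[[-0.01,0,0,0,0,0,-1],[-0.02,0,0,0,0,0,-1],[-0.02,0,0,0,0,0,-1]]]'

```text
time: 17.45
position: [0.5029, 0.0262, 0.105]
tool_rot: [0.105, -3.132, 0.0]
ft_force: [-8.8, -0.6, 2.6]
grip_width: 0.225
grip_force: 30.0
```

Contact at 39 mm of travel with a sharp force rise, so the collar is on the face. I'll relieve the preload and open.

>>> play_rows --increments '[[[0.015,0,0,0,0,0,-1],[0.025,0,0,0,0,0,-1],[0.025,0,0,0,0,0,-1]]]'

```text
time: 17.75
position: [0.5026, 0.0263, 0.1056]
tool_rot: [0.105, -3.138, 0.0]
ft_force: [-4.4, -0.5, -0.1]
grip_width: 0.227
grip_force: 30.0
```

>>> play_rows --increments '[[[0,0,0,0,0,0,-0.4],[0,0,0,0,0,0,-0.2],[0,0,0,0,0,0,0],[0,0,0,0,0,0,0.4],[0,0,0,0,0,0,0.4],[0,0,0,0,0,0,0.4],[0,0,0,0,0,0,0.4],[0,0,0,0,0,0,0.4]]]'

```text
time: 18.55
position: [0.5036, 0.0264, 0.1061]
tool_rot: [-0.105, 3.14, 0.0]
ft_force: [0.8, -1.7, 1.1]
grip_width: 0.694
grip_force: 0.0
```

>>> play_rows --increments '[[[0,0,-0.1,0,0,0,0.4],[0,0,-0.25,0,0,0,0.4],[0,0,-0.5,0,0,0,0.4],[0,0,-0.75,0,0,0,0.4],[0,0,-1,0,0,0,0.4],[0,0,-1,0,0,0,0.4]]]'

```text
time: 19.15
position: [0.5058, 0.0264, 0.2103]
tool_rot: [-0.104, 3.132, 0.003]
ft_force: [1.5, 0.4, 0.1]
grip_width: 0.699
grip_force: 0.0
```

>>> play_rows --increments '[[[0,0.3,-0.1,0,0,0,0.4],[0,0.6,-0.25,0,0,0,0.4],[0,1,-0.5,0,0,0,0.4],[0,1,-0.5,0,0,0,0.4],[0,1,-0.5,0,0,0,0.4]]]'

```text
time: 19.65
position: [0.4968, 0.1271, 0.2564]
tool_rot: [-0.109, 3.139, -0.0]
ft_force: [0.5, -0.8, -0.4]
grip_width: 0.703
grip_force: 0.0
```

Run:
```python
from h import *
t=ctrl.get_image("top")[160:300,190:350]; s=ctrl.get_image("side")[130:270,240:400]
cv2.imwrite("pics/z6.png",cv2.resize(np.hstack([t,s]),(800,350),interpolation=cv2.INTER_CUBIC)[:,:,::-1])
print(ctrl.get_state()["ft_force"])
```

```text
[ 0.51247535 -0.75283821 -0.40384393]
```

View pics/z6.png

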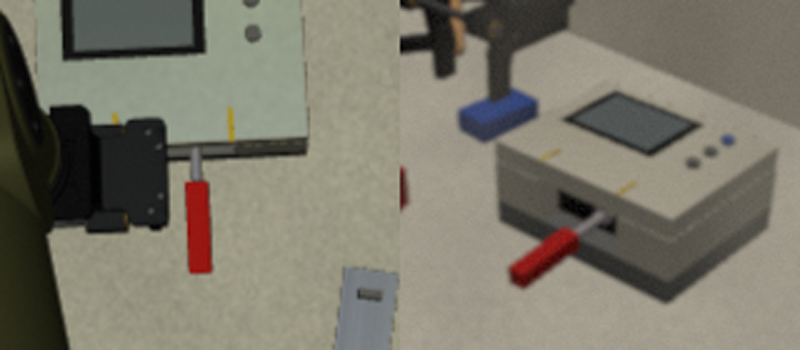

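The bar is in the recess, handle protruding, front at about (197,182) and rear at (200,272) in the left crop. I'll do a quick depth check.

Run:
```python
from h import *
im=ctrl.get_image("top"); k,b=blobs(im,(0,150,60),(8,255,255),(255,220,285,280),30)
q=cv2.boxPoints(cv2.minAreaRect(b[0])); q=q[np.argsort(q[:,1])]
C=np.array([.6428,.0487]); e=np.array([np.cos(.067),np.sin(.067)]); n=np.array([-e[1],e[0]])
P=[]
for uv,z in(((q[0]+q[1])/2,.06),((q[2]+q[3])/2,.055)):
    X=ray("top",uv,z)[:2]; P.append(X); print((X-C)@e,(X-C)@n)
d=P[0]-P[1]; print("yaw",np.arctan2(d[1],d[0]))
```

```text
-0.11779930688565994 -0.014792950803230408
-0.19354153916016661 -0.014879908883576763
yaw 0.06814807868119281
```

```bash
python3 -c "
from bench import ctrl
print(ctrl.close_job())"
```

```text
the job is handed in; nothing more can be done
None
```

The locking bar is in the carriage's socket with its collar against the face, released and standing on its own. The job is handed in at about 20 s, but the hand-in returned no verdict.

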